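Open the latched box and unscrew the jar's cap

TASK

Get into the jar that is kept in the latched wooden box on the worktop: swing the box's catch lever off the lid, lift the lid right back until it stays open, then unscrew the jar's cap by turning it anticlockwise just until the threads let go (about a sixth of a turn), with the jar left sitting in the square well that keeps it from turning. Finish with the cap still held in the gripper, level and a few centimetres straight above the mouth of the jar; do not let go of it or put it down, and leave the other things alone.

Things in the scene. Friction and masses are not known exactly. Their poses are not given: they have to be found in the camera images.
- case: Light wooden box, 170 (x) x 210 (y) mm, fixed; its -x side is the front. Origin: centre of its underside. Open tray 50 mm high; on its inner floor (z = 8 mm) two square wells, 67 x 67 mm, ribs 22 mm high, centred at x = -5, y = +50 and -50 mm: the jar stands in one, a small glass in the other. A post of 14 mm diameter at x = -112, y = +85 mm before the front carries the catch lever.
- latch (a joint): Steel catch lever, angle about its upright axis on the post, rad. At 0 it points to the box's +x over the lid and holds it shut; grows anticlockwise seen from above, outward to the box's +y side. Lid free from 1.3; stop at 2.0. Starts at 0 to 0.3; friction 0.04 N m, stays where left.
- latch_hinge (a point): Point on the upright axis of the catch lever, at the lever's underside, 138 mm above the worktop and 2 mm above the top of the shut lid.
- latch_peg (a point): Centre of the top of the upright round peg at the end of the catch lever, by which it is swung: 12 mm diameter, rising 31 mm above the 7 mm thick lever, 48 mm from its axis. The lid's top lies 40 mm below this point.
- lid (a joint): Box lid, angle in rad: 0 shut, grows as the front edge rises; stop at 1.9, leaning back. A cover 85 mm deep, 0.35 kg, hinged on the far top edge of the tray. Falls shut if let go below about 0.9; from about 1.1 on it falls open by itself to the stop, within about 1.5 s, and stays there.
- lid_handle (a point): Middle of the lid's handle, a round steel bar, 12 mm diameter, 110 mm long along the box's y, its centre 42 mm in front of the lid on two posts 94 mm apart; it can turn between finger pads. Lid shut: 109 mm above the worktop, the lid's top 28 mm higher. Moves on a circle of 220 mm radius about lid_hinge.
- lid_hinge (a point): Middle of the lid's hinge axis, which runs along the box's y, 85 mm behind the box's centre and 51 mm above the worktop.
- jar: White square ceramic jar, 64 x 64 mm, 98 mm high without cap, about 0.55 kg, loose in its well with 1.5 mm play a side; the well stops it from turning but not from being lifted. Its axes are along those of the box. Origin: centre of its underside.
- cap: Ribbed steel cap, 58 mm diameter, 23 mm high, 50 g; a raised bar on top along its x. Origin: centre of lower rim, 80 mm above the jar's origin when on (top at 111 mm). Tight: 0.2 to 0.5 N m. Yaw relative to the jar (anticlockwise +) starts at -0.28 to 0.12 rad; free at 0.65 to 1.25 (rises up to 2 mm), further on it catches again; before that, pulling lifts the jar.
- small_glass: Small clear glass, 48 mm diameter, 60 mm high, in the other well of the box; to be left alone. Origin: centre of its underside.
- mug: White mug with a handle, 96 mm high, on the worktop to the right; to be left alone. Origin on its underside.
- shaker: Shaker with a grey top, 44 mm diameter, 90 mm high, on the worktop behind to the right; to be left alone. Origin: centre of its underside.
- teaspoon: Steel teaspoon, 131 mm long, lying on the worktop near the front edge; to be left alone. Origin: its middle, on its underside.
- jar_mouth (a point): Centre of the rim of the jar's round neck (40 mm diameter), 98 mm above the jar's origin, inside the cap at first. The neck has three thread lugs 120 degrees apart that hold the cap.

How it is judged:
By the outcome, as a careful person would: the job done as asked, in the order asked, and still so for the second after the job is handed in, while the arm keeps its last pose, push and grip.
It also fails if it takes over 66 s, if anything falls off the work surface, if the arm or the gripper's body presses on something with over 40 N, if the wrist force passes 120 N, or if a joint passes its speed limit or range.

ROBOT

A 6-joint arm with a two-finger parallel gripper is mounted at the origin on a cart in front of the work surface, level with it; the furniture and walls round the work are solid. World frame = base frame: x ahead of the robot, y to its left, z up, the work surface at z = 0. Lengths are in m, angles in rad, forces in N, time in s.
With the tool pointing down it reaches from about 0.425 to 0.95 m from the base axis. Payload 3.5 kg.
Tool frame: the origin (TCP) lies on the mounting face of the last link; the fingertips stand robot.tips_ahead ahead of it and the grasp point (between the pads) lies 155 mm ahead of it (robot.tips_ahead is the distance from the TCP to the fingertips, in m); x points along the fingers, y is the direction in which the jaws open and shut, and the axes are right-handed (so a half turn about x gives the same grasp; the last joint's range is limited). The gripper opens to 85 mm and grips with 20 to 120 N. Pads are 22 mm wide; open, the fingers measure 114 mm over their backs; the gripper's body (76 mm by 85 mm) begins 54 mm behind the grasp point. The pads swing forward as they close: fully open they stand 13 mm farther back than shut.
Start: joints at [-0.15, 0.286, 1.577, -0, 1.279, -0.15], TCP at [0.675, 0, 0.405] pointing down, gripper open.
Joint ranges: [-2.77, 2.77], [-0.9, 2.22], [0.21, 2.48], [-1.53, 4.67], [0.24, 2.81], [-2.84, 2.84]. Speed limits (rad/s): [2.79, 2.79, 3.14, 3.14, 3.14, 3.14].

INTERFACE

Orientations are given as a rotation vector (axis times angle).
In Python, from cell import robot, claw, kinematics, viewer, job, finder, monitor gives the robot as it stands. Calls block until the motion is done:
- robot.move_ptp(position, orientation): joint-space move of the TCP to a pose.
- robot.movel(position, vel=0.15, rotation=None): straight line of the TCP; rotation=None keeps the orientation; vel is the mean speed in m/s.
- robot.movej(angles): joint-space move.
- claw.gripper_to(opening): opening from 0.0 (shut) to 1.0 (fully open); the grip force is fixed at half the most; returns when the fingers have stopped.
- robot.dwell(seconds).
- kinematics.inverse_kinematics(position, orientation): joint angles nearest the present ones, or None.
- viewer.camera(name): name is "scene" or "side" or "wrist"; returns (picture, depth): 384x512x3 uint8, red, green, blue; 384x512 float32, m along the optical axis (not along the pixel's ray), 0 where there is no reading.
- viewer.calibration(name): a dict with "mtx" (3x3 intrinsics, pixels), "R" (3x3) and "t" (3): a world point X has camera coordinates R X + t; the wrist camera has in their place "mount" (4x4, takes a point from camera to tool coordinates, whose origin is the TCP and whose axes are the tool frame's). Camera axes: x right, y down, z forward; pixel columns grow to the right and rows downward; lengths in m; the calibration is good to about 2 mm. The wrist camera is an equidistant fisheye: a pixel r from the principal point sees the ray r / f radians off the axis. A picture is of the moment at which its call begins: read the wrist's pose just before it. calibration takes no time and is no camera call.
A pose or a line that the arm cannot do raises robot.IKError and nothing moves.
- job.finish_job(): hands the job in, once; it reports no verdict.
Trained networks look in the newest picture that a camera, given by its name, has taken for a name from the list of things; names that differ only in an ending like _2 or _b are one class to them, and where a whole thing is asked for, a point or a joint stands for the part that bears it (a point fixed in the world has none). Each returns a list of dicts, best first, with "conf" (0 to 1); they miss things now and then, are a little off and sometimes report something else, mostly with a low value. They report only what shows in the picture. A call takes as long as a camera call.
- finder.boxes_of(camera, thing): "bbox" ([left, top, right, bottom] in pixels, round what is visible of it).
- finder.mark_of(camera, thing): "at" ([column, row] in pixels: a listed point, or the origin of a listed thing).
Readings, each from a call of its own:
- monitor.get_clock(): time.
- monitor.get_qpos(): joint angles.
- monitor.get_joint_velocities(): joint speeds.
- monitor.get_tau(): joint torques, N m.
- monitor.get_tool_pos(): TCP position.
- monitor.get_tool_rot(): TCP orientation.
- monitor.get_contact_force(): force on the tool from outside, world axes, zero at the start.
- monitor.get_ft_torque(): the same for the moment, N m.
- monitor.get_finger_gap(): opening from 0.0 (shut) to 1.0 (fully open).
Only numpy, scipy, OpenCV 4.12 (cv2) and the standard library are available. Lean on these libraries where they do the work, as an engineer would, in place of code of your own. Each camera call takes 0.05 s, during which the arm holds its last target.

## Working session

There is one attempt and no reset: what is moved stays moved. The work goes in short steps, each a Python script; the robot and the scene stay as the last script left them, time stands still between calls to the robot, and variables do not carry over. Pictures are saved under pics/ and viewed, and the job is handed in when it is done.

```bash
ls; mkdir -p pics
cat > h.py <<'E'
import numpy as np, cv2
from cell import robot, claw, kinematics, viewer, job, finder, monitor
from scipy.spatial.transform import Rotation as Ro
def save(n,fn):
    p,d=viewer.camera(n); cv2.imwrite('pics/'+fn,p[:,:,::-1]); return p,d
def w(n,d,u,v,z=None):
    c=viewer.calibration(n);K=np.array(c['mtx']);R=np.array(c['R']);t=np.array(c['t'])
    r=np.linalg.inv(K)@np.array([u,v,1.]); 
    if z is None: return R.T@(r*d[int(round(v)),int(round(u))]-t)
    o=-R.T@t; q=R.T@r
    return o+q*(z-o[2])/q[2]
E
python3 - <<'E'
from h import *
print(robot.tips_ahead)
ds={}
for n in ['scene','side']:
    p,d=save(n,n+'0.png'); ds[n]=d
    c=viewer.calibration(n); print(n,-np.array(c['R']).T@np.array(c['t']))
    for k in ['case','latch_hinge','latch_peg','lid_handle','lid_hinge','jar','mug','shaker','teaspoon']:
        m=finder.mark_of(n,k)[:2]; print(k,[(np.round(x['at']),round(x['conf'],2),np.round(w(n,d,*np.clip(x['at'],0,383 if 0 else 511) if x['at'][1]<384 else (0,0)),3)) for x in m])
save('wrist','wr0.png')
print(monitor.get_clock(),monitor.get_tool_rot(),monitor.get_contact_force())
E
```

```text
pics
0.1734
scene [ 0.01238231 -0.61364329  0.76755922]
case [(array([240., 192.]), 0.71, array([ 0.523, -0.043,  0.106]))]
latch_hinge [(array([191., 153.]), 0.55, array([0.508, 0.145, 0.146]))]
latch_peg [(array([205., 136.]), 0.51, array([0.564, 0.147, 0.179]))]
lid_handle [(array([197., 179.]), 0.71, array([0.519, 0.147, 0.043]))]
lid_hinge [(array([339., 240.]), 0.53, array([ 0.634, -0.3  ,  0.028]))]
jar []
mug [(array([315., 320.]), 0.83, array([ 0.395, -0.407,  0.053]))]
shaker [(array([340., 242.]), 0.87, array([ 0.631, -0.305,  0.026]))]
teaspoon [(array([220., 265.]), 0.51, array([ 0.373, -0.123, -0.001]))]
side [ 0.31272161 -0.81768388  0.55491165]
case [(array([269., 204.]), 0.82, array([ 0.576, -0.056,  0.068]))]
latch_hinge [(array([228., 146.]), 0.62, array([0.525, 0.154, 0.146]))]
latch_peg [(array([242., 133.]), 0.64, array([ 0.731,  0.779, -0.061]))]
lid_handle [(array([218., 175.]), 0.9, array([0.474, 0.063, 0.108]))]
lid_hinge []
jar []
mug [(array([254., 343.]), 0.55, array([ 0.427, -0.42 ,  0.044]))]
shaker [(array([342., 285.]), 0.67, array([ 0.645, -0.314,  0.013]))]
teaspoon [(array([199., 255.]), 0.72, array([ 0.385, -0.112, -0.003]))]
1.05 [ 1.20922252  1.20921739 -1.20921297] [-0.60910747  0.14095813 -0.34535532]
```

View pics/scene0.png

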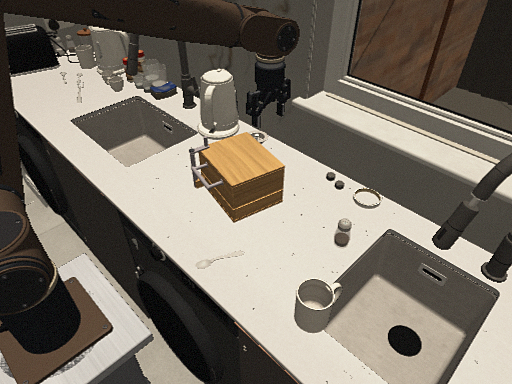

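View pics/side0.png

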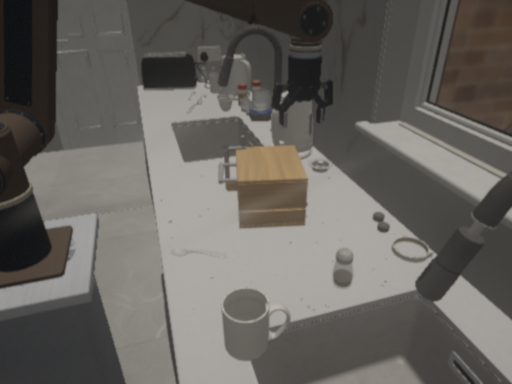

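View pics/wr0.png

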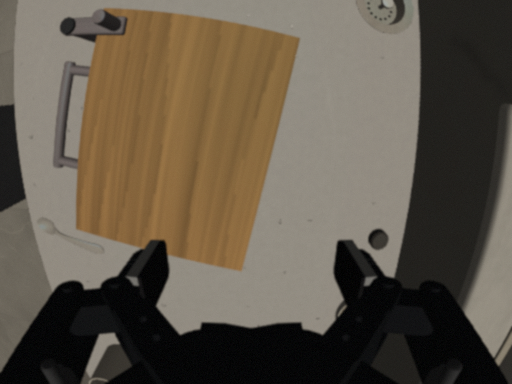

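The wrist view shows the whole lid: corners near (106,9), (298,38), (241,269) and (77,229). The peg is at (106,20), the pivot at (68,26) and the handle bar at about (62,115). I'll turn these into positions.

```bash
cat >> h.py <<'E'
def pose():
    T=np.eye(4);T[:3,:3]=Ro.from_rotvec(monitor.get_tool_rot()).as_matrix();T[:3,3]=monitor.get_tool_pos();return T
def ww(T,uv,z):
    c=viewer.calibration('wrist');K=np.array(c['mtx']);M=T@np.array(c['mount'])
    d=np.array([(uv[0]-K[0,2])/K[0,0],(uv[1]-K[1,2])/K[1,1]]);th=np.hypot(*d)
    r=np.array([*(d/max(th,1e-9)*np.sin(th)),np.cos(th)])
    q=M[:3,:3]@r;o=M[:3,3]
    return o+q*(z-o[2])/q[2]
E
python3 - <<'E'
from h import *
T=pose()
p,d=viewer.camera('wrist')
c=viewer.calibration('wrist');print(c['mtx'],c['mount'])
for k,z in [('latch_hinge',.138),('latch_peg',.176),('lid_handle',.109),('lid_hinge',.051)]:
    for x in finder.mark_of('wrist',k)[:2]: print(k,np.round(x['at'],1),round(x['conf'],2),ww(T,x['at'],z).round(4))
C=[ww(T,u,.136) for u in [(106,9),(298,38),(241,269),(77,229)]]
print(np.round(C,4));
for i in range(4):
    e=C[(i+1)%4]-C[i];print(np.linalg.norm(e),np.arctan2(e[1],e[0]))
for n in ['scene','side']:
    viewer.camera(n)
    for k,z in [('latch_hinge',.138),('latch_peg',.176),('lid_handle',.109)]:
        for x in finder.mark_of(n,k)[:1]: print(n,k,w(n,None,*x['at'],z).round(4))
E
```

```text
[[297.31863964   0.         250.95467377]
 [  0.         297.31863964 190.78375327]
 [  0.           0.           1.        ]] [[ 6.58223840e-04 -2.88271714e-01  9.57548425e-01  3.03202564e-02]
 [ 9.99999750e-01 -5.71243764e-05 -7.04602504e-04  2.77487508e-04]
 [ 2.57816328e-04  9.57548649e-01  2.88271604e-01 -7.46653327e-02]
 [ 0.00000000e+00  0.00000000e+00  0.00000000e+00  1.00000000e+00]]
latch_hinge [73.2 26.1] 0.76 [0.5172 0.1564 0.138 ]
latch_peg [97.  17.2] 0.8 [0.5638 0.1461 0.176 ]
lid_handle [ 60.  114.3] 0.65 [0.4799 0.0765 0.109 ]
[[ 0.5501  0.1666  0.136 ]
 [ 0.7124  0.1294  0.136 ]
 [ 0.6658 -0.0733  0.136 ]
 [ 0.5013 -0.0369  0.136 ]]
0.16649345466752213 -0.22569772020256998
0.2079776261640254 -1.7969331997102596
0.1684268577349036 2.9238814932028383
0.20933248330546664 1.335451767478348
scene latch_hinge [0.507  0.1611 0.138 ]
scene latch_peg [0.5645 0.1489 0.176 ]
scene lid_handle [0.4693 0.0633 0.109 ]
side latch_hinge [0.5256 0.1654 0.138 ]
side latch_peg [ 0.401  -0.5252  0.176 ]
side lid_handle [0.4763 0.0671 0.109 ]
```

```bash
cat >> h.py <<'E'
PSI=-0.226; CEN=np.array([0.6074,0.0465])
EX=np.array([np.cos(PSI),np.sin(PSI)]);EY=np.array([-EX[1],EX[0]])
def L(x,y,z): return np.array([*(CEN+x*EX+y*EY),z])
def rot(a):  # tool down, jaws along world angle a
    x=np.array([0,0,-1.]);y=np.array([np.cos(a),np.sin(a),0]);return Ro.from_matrix(np.c_[x,y,np.cross(x,y)]).as_rotvec()
E
python3 - <<'E'
from h import *
print(Ro.from_rotvec(monitor.get_tool_rot()).as_matrix().round(2))
R=rot(-1.01)
pk=np.array([.564,.146])
h=L(-.112,.085,0)[:2]; a0=np.arctan2(*(pk-h)[::-1])-PSI; print(h,a0,np.linalg.norm(pk-h))
for p,r in [((*pk,.40),R),((*pk,.3244),R),(L(-.118,.133,.3244),R),(L(-.127,0,.264),rot(PSI)),(L(.12,0,.39),rot(PSI))]:
    print(kinematics.inverse_kinematics(p,r))
claw.gripper_to(.4)
robot.move_ptp((*pk,.40),R); print(monitor.get_clock())
T=pose();save('wrist','wr1.png')
for k,z in [('latch_hinge',.138),('latch_peg',.176),('lid_handle',.109)]:
    for x in finder.mark_of('wrist',k)[:2]: print(k,np.round(x['at'],1),round(x['conf'],2),ww(T,x['at'],z).round(4))
E
```

```text
[[-0.  1. -0.]
 [ 0. -0. -1.]
 [-1. -0. -0.]]
[0.51729499 0.15443557] 0.0473125569630293 0.047460685733996456
[0.07923524 0.08839708 1.81364682 0.         1.23954875 1.08923524]
[0.07923524 0.1640866  1.87552452 0.         1.10198153 1.08923524]
[0.18889559 0.11580685 1.92976344 0.         1.09602237 1.19889559]
[-5.38907149e-02  4.51925794e-02  2.13144872e+00 -4.44089210e-16
  9.64951354e-01  1.72109285e-01]
[-1.12634165e-01  4.04283835e-01  1.45327086e+00 -4.44089210e-16
  1.28403796e+00  1.13365835e-01]
3.3833
latch_hinge [213.7 234.3] 0.6 [0.5172 0.1553 0.138 ]
latch_peg [251.2 211.2] 0.82 [0.5648 0.1469 0.176 ]
lid_handle [266.2 283. ] 0.58 [0.4831 0.0769 0.109 ]
```

View pics/wr1.png

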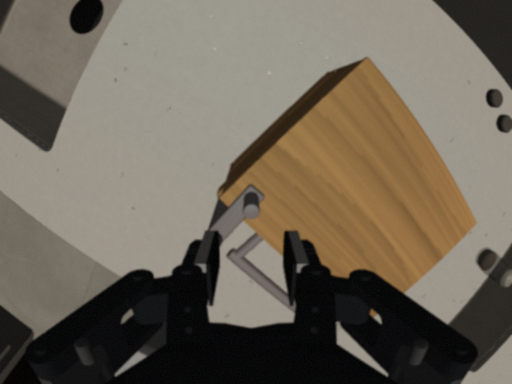

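The picture agrees with the earlier points to about 1 mm. The peg at (251,208) is midway between the jaws, so I'll descend and swing the lever.

```bash
cat > s2.py <<'E'
from h import *
pk=np.array([.5645,.1467]); h=np.array([.5172,.1550])
robot.movel((*pk,.3244),vel=.12); print(monitor.get_contact_force())
claw.gripper_to(.19); print(monitor.get_finger_gap())
a0=np.arctan2(*(pk-h)[::-1])
for th in np.linspace(a0,PSI+1.72,8)[1:]:
    robot.movel((*(h+.048*np.array([np.cos(th),np.sin(th)])),.3244),vel=.08)
    print(round(th-PSI,2),np.round(monitor.get_contact_force(),1))
claw.gripper_to(.4)
p=monitor.get_tool_pos();robot.movel((p[0],p[1],.42),vel=.2)
robot.move_ptp(L(-.1,0,.42),rot(PSI))
print(monitor.get_clock())
T=pose();save('wrist','wr2.png')
for k,z in [('latch_hinge',.138),('latch_peg',.176),('lid_handle',.109)]:
    for x in finder.mark_of('wrist',k)[:2]: print(k,np.round(x['at'],1),round(x['conf'],2),ww(T,x['at'],z).round(4))
print(L(-.127,0,.109))
E
python3 s2.py
```

```text
[-1.04582123  0.3841931   0.45974673]
0.1873348521666453
0.29 [ 1.1 -0.1  0.1]
0.53 [ 0.  -1.  -0.2]
0.77 [-0.5 -0.4 -0.6]
1.01 [ 0.4 -0.3 -0.1]
1.24 [-0.7 -0.9  0.3]
1.48 [-0.   0.2  0.1]
1.72 [-0.7 -0.2  0.3]
8.6417
latch_hinge [237.6  89.6] 0.57 [0.5177 0.1562 0.138 ]
latch_peg [222.3  27. ] 0.85 [0.519  0.2015 0.176 ]
lid_handle [224.  180.7] 0.69 [0.4835 0.0759 0.109 ]
[0.48362954 0.07495829 0.109     ]
```

View pics/wr2.png

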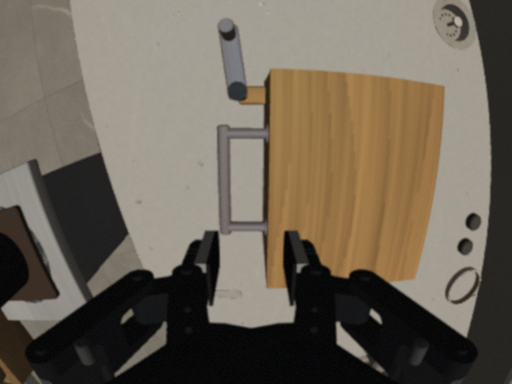

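```bash
cat >> h.py <<'E'
def tilt(t):
    x=np.array([*(np.sin(t)*EX),-np.cos(t)]);y=np.array([*(np.cos(t)*EX),np.sin(t)])
    return x,Ro.from_matrix(np.c_[x,y,np.cross(x,y)]).as_rotvec()
def tcp(g,t):
    x,r=tilt(t);return g-.155*x,r
def hand(th,off=0): 
    a=np.arctan2(58,212)+th
    return L(.085-.2198*np.cos(a)+off,0,.051+.2198*np.sin(a))
E
cat > s3.py <<'E'
from h import *
g=hand(0);print(g)
p,r=tcp(g+[0,0,.075],.2);q,_=tcp(g,.2)
print(kinematics.inverse_kinematics(p,r),kinematics.inverse_kinematics(q,r))
for th in [.6,1.2,1.8]:
    a=tcp(hand(th),.2-.2*th/1.8);print(kinematics.inverse_kinematics(*a))
robot.move_ptp(p,r);claw.gripper_to(.3)
f0=np.array(monitor.get_contact_force())
robot.movel(tcp(g+[0,0,.03],.2)[0],vel=.1);print(np.round(monitor.get_contact_force()-f0,1))
robot.movel(q,vel=.06);print(np.round(monitor.get_contact_force()-f0,1))
save('side','sd3.png');save('wrist','wr3.png')
print(monitor.get_clock())
E
python3 s3.py
```

```text
[0.48362091 0.07496028 0.10900243]
[-0.03581225 -0.1612634   2.18143875 -0.04702841  0.92546229  0.21478407] [-0.03581225 -0.0447417   2.23146565 -0.05459308  0.75912645  0.22610731]
[-0.06684109 -0.01343655  1.97254234 -0.02427857  1.05094629  0.16983185]
[-0.0998169   0.22713886  1.61248375 -0.00887714  1.2358441   0.12882395]
[-1.22655403e-01  5.48737921e-01  1.23851315e+00 -4.44089210e-16
  1.35434158e+00  1.03344597e-01]
[0.4 0.5 0.3]
[-0.6  1.9  0.6]
10.875
```

View pics/wr3.png

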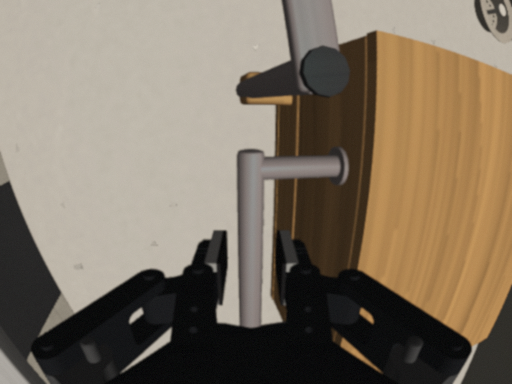

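View pics/sd3.png

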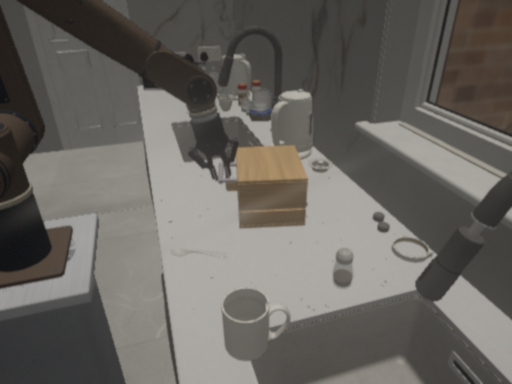

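The bar (column 250) lies centred between the pads, with no contact force. I'll close on it and lift along the arc.

```bash
cat > s4.py <<'E'
from h import *
F=lambda:np.round(monitor.get_contact_force(),1)
claw.gripper_to(0.0);print(monitor.get_finger_gap(),F())
for th in np.linspace(0,.6,5)[1:]:
    p,r=tcp(hand(th),.2-.2*th/1.8); robot.movel(p,vel=.1,rotation=r); print(round(th,2),F(),round(monitor.get_finger_gap(),3))
save('side','sd4.png');print(monitor.get_clock())
E
python3 s4.py
```

```text
0.1174119737304931 [-3.3  1.5  5.1]
0.15 [-4.4  2.  -0.2] 0.114
0.3 [-8.4  2.   2.4] 0.113
0.45 [-11.5   1.8   8.7] 0.112
0.6 [-12.8   0.7  12.5] 0.118
13.2
```

View pics/sd4.png

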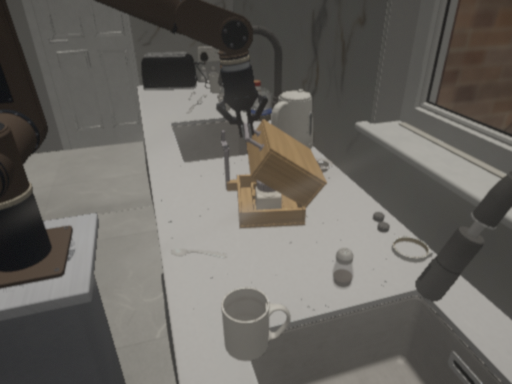

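The lid is rising and the forces are moderate, so I'll continue.

```bash
cat > s5.py <<'E'
from h import *
F=lambda:np.round(monitor.get_contact_force(),1)
for th in np.linspace(.6,1.8,8)[1:]:
    p,r=tcp(hand(th),.2-.2*th/1.8); robot.movel(p,vel=.12,rotation=r); f=F();print(round(th,2),f,round(monitor.get_finger_gap(),3))
    if np.linalg.norm(f)>45: break
save('side','sd5.png');print(monitor.get_clock())
E
python3 s5.py
```

```text
0.77 [-7.1  0.1  9.3] 0.113
0.94 [-3.2 -0.7  7.8] 0.116
1.11 [-3.  -0.9  6.3] 0.116
1.29 [ 0.1 -3.2  4.1] 0.12
1.46 [-1.4 -3.7  4.3] 0.113
1.63 [-1.3 -5.   3.7] 0.117
1.8 [ 0.2 -5.3  2.5] 0.114
16.6583
```

View pics/sd5.png

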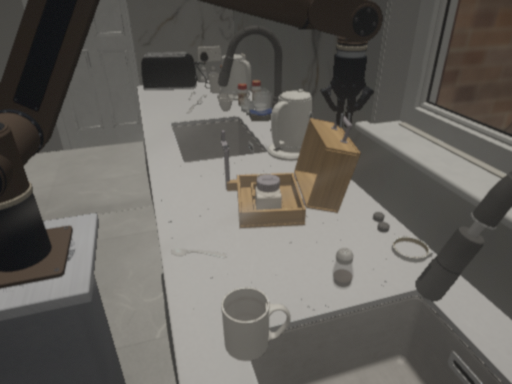

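```bash
cat > s6.py <<'E'
from h import *
claw.gripper_to(.35); p=np.array(monitor.get_tool_pos())
robot.movel(p+[0,0,.06],vel=.12)
q=L(-.03,0,.42)
robot.movel((q[0],q[1],p[2]+.06),vel=.35)
claw.gripper_to(1.0)
print(monitor.get_clock(),monitor.get_tool_pos())
T=pose();pp,d=save('wrist','wr6.png');np.save('d6.npy',d);np.save('T6.npy',T)
for k,z in [('latch_peg',.176),('cap',.088),('jar_mouth',.106),('small_glass',.008),('jar',.008)]:
    for x in finder.mark_of('wrist',k)[:2]: print(k,np.round(x['at'],1),round(x['conf'],2),ww(T,x['at'],z).round(4))
    print(finder.boxes_of('wrist',k)[:1])
print(L(-.005,.05,0),L(-.005,-.05,0))
save('side','sd6.png')
E
python3 s6.py
```

```text
18.9917 [0.57832304 0.05315961 0.45823903]
[{'bbox': [142.7, 36.2, 174.5, 105.6], 'conf': 0.94}]
cap [263.7 213.4] 0.75 [ 0.5805 -0.0055  0.088 ]
[{'bbox': [240.2, 187.4, 296.9, 238.5], 'conf': 0.73}]
[{'bbox': [242.1, 170.2, 297.7, 231.2], 'conf': 0.63}]
small_glass [269.6 120.2] 0.96 [0.615  0.0977 0.008 ]
[{'bbox': [252.9, 106.5, 291.6, 144.6], 'conf': 0.92}]
jar [268.9 190.7] 0.58 [ 0.5922 -0.0031  0.008 ]
[{'bbox': [244.5, 171.2, 294.4, 225.5], 'conf': 0.77}]
[0.6137312  0.09634893 0.        ] [ 0.5913231  -0.00110812  0.        ]
```

View pics/wr6.png

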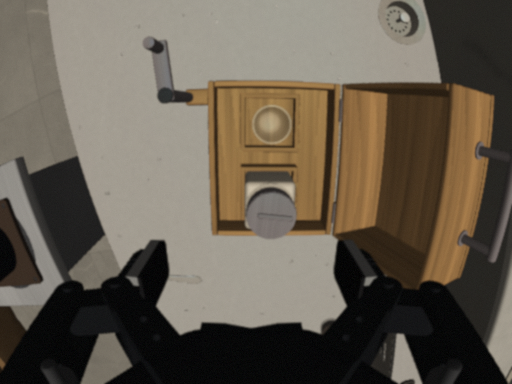

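View pics/sd6.png

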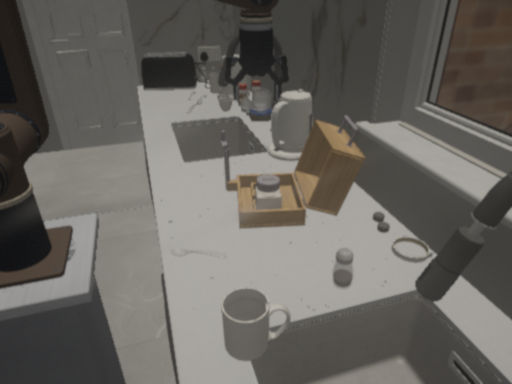

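The lid is at its stop and the jar is in the -y well. The cap's centre is near (271,213) and its bar runs from (258,213) to (292,217). I'll take a closer look to get the cap's centre and yaw.

```bash
cat > s7.py <<'E'
from h import *
print('tips',robot.tips_ahead)
q=L(-.005,-.05,0)
robot.move_ptp((q[0]+.0,q[1]-.00,.36),rot(PSI))
T=pose();pp,d=save('wrist','wr7.png')
print(monitor.get_clock())
for k,z in [('cap',.088),('jar_mouth',.106),('small_glass',.008),('jar',.008)]:
    for x in finder.mark_of('wrist',k)[:2]: print(k,np.round(x['at'],1),round(x['conf'],2),ww(T,x['at'],z).round(4))
im=cv2.resize(pp[100:384,130:400],None,fx=2.1,fy=2.1,interpolation=cv2.INTER_CUBIC);cv2.imwrite('pics/wr7c.png',im[:,:,::-1])
np.save('T7.npy',T)
E
python3 s7.py
```

```text
tips 0.1734
20.1667
cap [245.9 194.8] 0.55 [ 0.5867 -0.0017  0.088 ]
small_glass [251.6  82. ] 0.82 [0.6141 0.0948 0.008 ]
small_glass [97.1 29.1] 0.32 [0.4554 0.2101 0.008 ]
jar [248.6 175.6] 0.63 [ 0.5877 -0.0048  0.008 ]
```

View pics/wr7c.png

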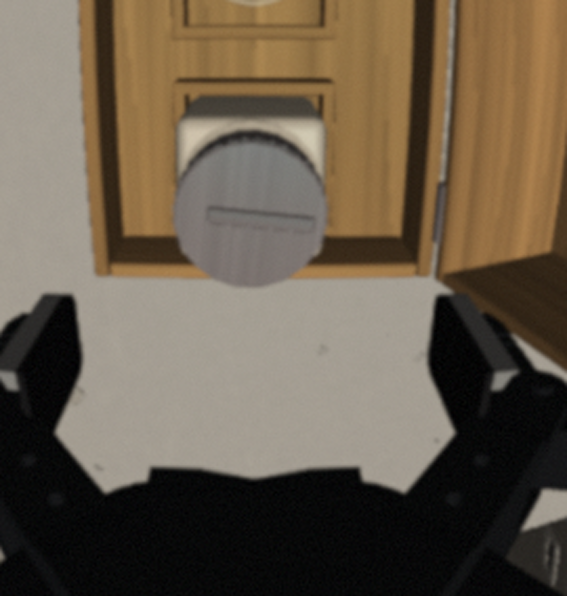

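Run:
```python
from h import *
T=np.load('T7.npy')
c=lambda u,v:(130+u/2.1,100+v/2.1)
for uv in [(251.5,209),(176,209),(327,209),(251,287),(251,133)]:
    print(ww(T,c(*uv),.111).round(4))
a=ww(T,c(208,213),.115);b=ww(T,c(315,225),.115);print(a,b,(a+b)/2,np.linalg.norm(a-b),np.arctan2(*(b-a)[:2][::-1])-PSI)
for uv in [(180,115),(325,115)]: print(ww(T,c(*uv),.085).round(4))
print(L(-.005,-.05,0))
for y in [.05,0,-1.2]: print(kinematics.inverse_kinematics((.589,-.002,.264),rot(PSI-y)))
```

```text
[0.5908 0.0008 0.111 ]
[0.5635 0.0071 0.111 ]
[ 0.6182 -0.0055  0.111 ]
[ 0.5834 -0.0302  0.111 ]
[0.5971 0.0287 0.111 ]
[0.57535195 0.0041558  0.115     ] [ 0.61247511 -0.00919972  0.115     ] [ 0.59391353 -0.00252196  0.115     ] 0.03945249480053571 -0.11934534070963157
[0.5699 0.0373 0.085 ]
[0.6262 0.0242 0.085 ]
[ 0.5913231  -0.00110812  0.        ]
[-1.75551002e-01  2.54264827e-01  1.89264886e+00 -4.44089210e-16
  9.94678971e-01  1.00448998e-01]
[-1.75551002e-01  2.54264827e-01  1.89264886e+00 -4.44089210e-16
  9.94678971e-01  5.04489978e-02]
[-1.75551002e-01  2.54264827e-01  1.89264886e+00 -4.44089210e-16
  9.94678971e-01 -1.14955100e+00]
```

Run:
```python
from h import *
c=lambda u,v:(130+u/2.1,100+v/2.1)
cal=viewer.calibration('wrist');K=np.array(cal['mtx']);M=np.array(cal['mount'])
def ray(uv):
    d=np.array([(uv[0]-K[0,2])/K[0,0],(uv[1]-K[1,2])/K[1,1]]);th=np.hypot(*d)
    return M[:3,:3]@np.array([*(d/th*np.sin(th)),np.cos(th)])
for uv in [(74,298),(42,296),(434,298),(460,296)]:
    r=ray(c(*uv)); o=M[:3,3]
    print('z=-.011',(o+r*(-.011-o[2])/r[2]).round(4),' |y|=.0425',(o+r*(.0425*np.sign(r[1])-o[1])/r[1]).round(4))
```

```text
z=-.011 [ 0.1559 -0.0416 -0.011 ]  |y|=.0425 [ 0.1585 -0.0425 -0.0097]
z=-.011 [ 0.1563 -0.0497 -0.011 ]  |y|=.0425 [ 0.1381 -0.0425 -0.0202]
z=-.011 [ 0.1559  0.0414 -0.011 ]  |y|=.0425 [ 0.1591  0.0425 -0.0094]
z=-.011 [ 0.1565  0.048  -0.011 ]  |y|=.0425 [ 0.1419  0.0425 -0.0183]
```

```bash
cat > s8.py <<'E'
from h import *
F=lambda:(np.round(monitor.get_contact_force(),1),np.round(monitor.get_ft_torque(),2))
c=(.591,.0)
a=PSI-.0
robot.movel((*c,.30),vel=.15)
print(F());robot.movel((*c,.2585),vel=.06);print(F())
claw.gripper_to(.0);print(monitor.get_finger_gap(),F(),monitor.get_clock())
save('wrist','wr8.png');save('side','sd8.png')
E
python3 s8.py
```

```text
(array([-0.4,  0.2,  0.6]), array([-0.03, -0.02,  0.03]))
(array([0.1, 0.8, 0.4]), array([-0.02, -0.02, -0.02]))
0.6627492359140031 (array([-3.9,  1.1,  6.1]), array([ 0.11,  0.6 , -0.04])) 22.15
```

View pics/wr8.png

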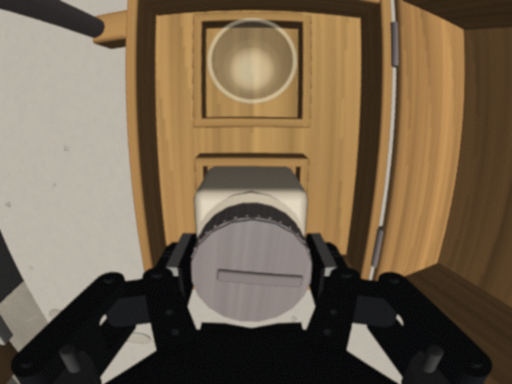

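Grip width is right for the 58 mm cap (0.66). I'll turn it anticlockwise in steps, watching force and torque.

```bash
cat > s9.py <<'E'
from h import *
F=lambda:(np.round(monitor.get_contact_force(),1),np.round(monitor.get_ft_torque(),2))
c=(.591,.0)
for i,t in enumerate(np.linspace(0,1.06,6)[1:]):
    robot.move_ptp((*c,.2585+.0003*(i+1)),rot(PSI+t)); print(round(t,2),F(),round(monitor.get_finger_gap(),3),monitor.get_clock())
T=pose();p,d=save('wrist','wr9.png');save('side','sd9.png');np.save('T9.npy',T)
E
python3 s9.py
```

```text
0.21 (array([-1.8,  2.2,  4.7]), array([0.32, 0.18, 0.13])) 0.661 22.5667
0.42 (array([-1.9,  2.5,  3. ]), array([0.34, 0.04, 0.15])) 0.665 22.8833
0.64 (array([-1.8,  2.7,  4.3]), array([0.37, 0.2 , 0.13])) 0.663 23.2
0.85 (array([-3.7,  0.6,  7.7]), array([0.19, 0.52, 0.07])) 0.659 23.5167
1.06 (array([-4.6, -0.1,  8.7]), array([0.04, 0.73, 0.13])) 0.66 23.8333
```

View pics/wr9.png

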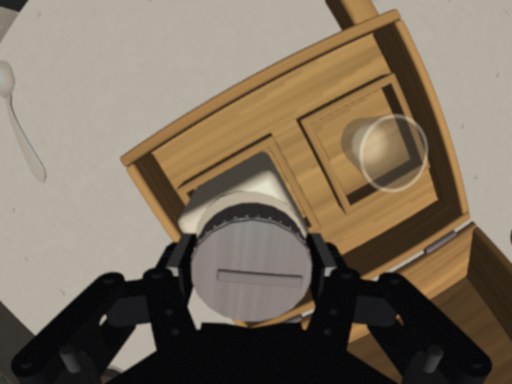

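The cap turned with the gripper (same bar line, no slip) and the jar is still square in its well. Next, a gentle test lift.

```bash
cat > s10.py <<'E'
from h import *
F=lambda:(np.round(monitor.get_contact_force(),1),np.round(monitor.get_ft_torque(),2))
c=(.591,.0)
for z in [.002,.004,.006,.009,.012]:
    robot.movel((*c,.26+z),vel=.03); print(z,F(),round(monitor.get_finger_gap(),3),monitor.get_clock())
T=pose();p,d=save('wrist','wr10.png');save('side','sd10.png')
E
python3 s10.py
```

```text
0.002 (array([-3. , -0.7,  3.3]), array([-0.18,  0.62, -0.01])) 0.666 24.1833
0.004 (array([-1.1, -0.6, -1.5]), array([-0.17,  0.28, -0.02])) 0.663 24.4333
0.006 (array([-1.2, -0.4, -0.8]), array([-0.06,  0.1 , -0.  ])) 0.664 24.6833
0.009 (array([-1.6, -0.4, -0.9]), array([-0.16,  0.28,  0.02])) 0.664 24.9333
0.012 (array([-1.8,  0.7, -0.4]), array([ 0.09,  0.28, -0.06])) 0.662 25.1833
```

View pics/wr10.png

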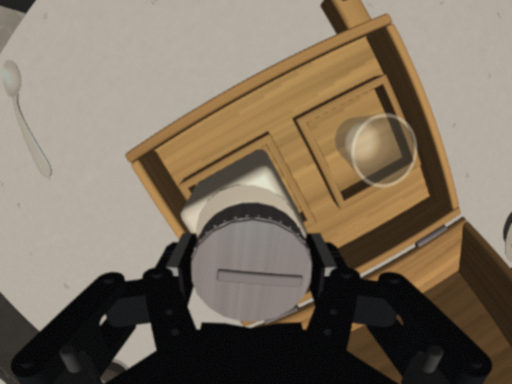

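View pics/sd10.png

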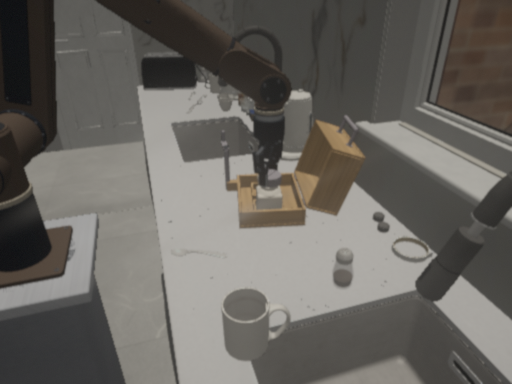

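Only the cap's weight hangs from the gripper, and the neck shows below the cap. I'll lift to about 3.5 cm above the mouth and check.

```bash
cat > s11.py <<'E'
from h import *
c=(.591,.0)
robot.movel((*c,.312),vel=.05); robot.dwell(.5)
print(np.round(monitor.get_contact_force(),1),monitor.get_finger_gap(),monitor.get_tool_pos(),monitor.get_clock())
T=pose();p,d=save('wrist','wr11.png')
for k,z in [('cap',.1415),('jar_mouth',.106),('jar',.008)]:
    for x in finder.mark_of('wrist',k)[:1]: print(k,np.round(x['at'],1),round(x['conf'],2),ww(T,x['at'],z).round(4))
p,d=save('scene','sc11.png')
for k,z in [('cap',.1415),('jar_mouth',.106),('jar',.008)]:
    for x in finder.mark_of('scene',k)[:1]: print(k,np.round(x['at'],1),round(x['conf'],2),w('scene',d,*x['at'],z).round(4))
p2,d2=save('side','sd11.png')
A=cv2.resize(p[100:270,140:350],(800//2*1,324));B=cv2.resize(p2[100:250,170:370],(400,300))
A=cv2.copyMakeBorder(A,0,0,0,0,0);B=cv2.copyMakeBorder(B,0,24,0,0,0)
cv2.imwrite('pics/c11.png',np.hstack([A,B])[:,:,::-1])
E
python3 s11.py
```

```text
[-0.3 -0.4 -1.3] 0.6598281913762872 [ 5.91016315e-01 -8.77007651e-07  3.11943801e-01] 26.7333
cap [245.  254.9] 0.79 [ 0.5924 -0.0042  0.1415]
jar [249.3 185.9] 0.69 [ 0.593  -0.0027  0.008 ]
cap [251.9 164.6] 0.47 [ 0.5971 -0.0127  0.1415]
jar_mouth [247.9 173.5] 0.71 [ 0.5926 -0.0008  0.106 ]
jar [247.9 200.2] 0.68 [ 0.5882 -0.0037  0.008 ]
```

View pics/wr11.png

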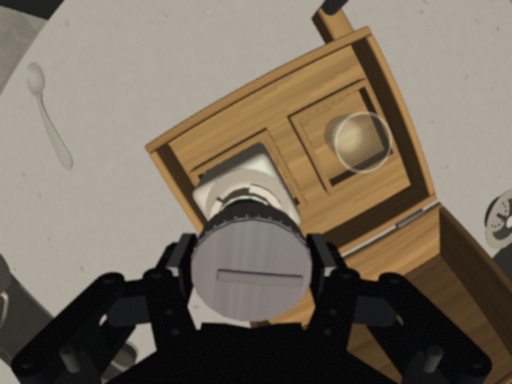

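View pics/c11.png

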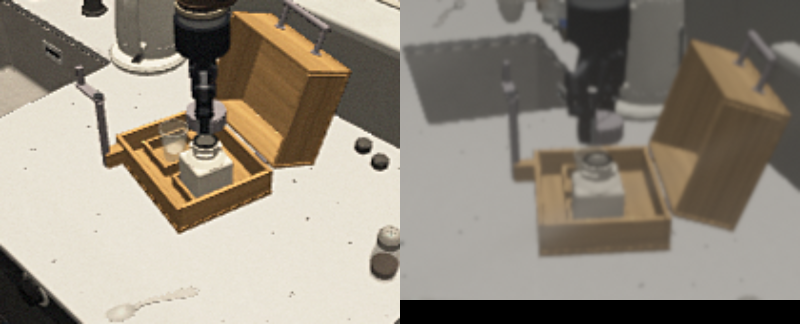

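The jar is seated in its well with its open mouth showing. The cap is level above it, the lid is open and the latch is off, so I'm handing in.

```bash
python3 -c "
from h import *
print(job.finish_job())"
```

```text
the job is handed in; nothing more can be done
None
```

The jar is open and the job is handed in, at about 27 s of the 66 s allowed. The arm is still holding the cap level, about 3.5 cm straight above the mouth of the jar.

- **Latch:** I swung the lever to about 1.77 rad, well past the 1.3 rad where the lid comes free. Contact forces stayed around 1 N.
- **Lid:** I lifted it by the handle to about 1.8 rad and let go, and it settled against its stop. The highest force was about 18 N, partway up.
- **Cap:** I gripped it by its sides and turned it 1.06 rad anticlockwise, from about -0.12 to 0.94 rad relative to the jar. It did not slip in the gripper.
- **Release check:** On the test lift the wrist felt about 1 N, roughly the cap's weight, rather than the jar's 5.5 N. That means the threads had let go.

In the last pictures the jar is seated in its well with its mouth open, the lid is open and the lever is off. I saw no change in the glass or teaspoon, but did not check the mug and shaker separately.

The camera measurements put the mouth within about 2 mm of the cap's axis. One low-confidence finder mark for the cap (0.47, from the scene camera) was about 14 mm off. I set it aside because the wrist camera's mark was only 4 mm off and the arm's own position reading was on target.

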